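# Draw a dropped washer from behind a polisher's guard with a hooked rod

### The arm

A 7-joint arm with a two-finger parallel gripper is mounted at the origin on the work surface. World frame = base frame: x ahead of the robot, y to its left, z up, the work surface at z = 0. Lengths are in m, angles in rad, forces in N, time in s.
With the tool pointing down it reaches from about 0.425 to 1.025 m from the base axis. Payload 9.4 kg.
Tool frame: the origin (TCP) lies on the front face of the gripper's body, between the roots of the fingers; the fingertips stand 84 mm ahead of it and the grasp point (between the pads) lies 65 mm ahead of it; z points along the fingers, y is the line along which they close (so a half turn about z gives the same grasp; the last joint's range is limited). The gripper opens to 93 mm and grips with 3 to 60 N. Pads are 15 mm wide; open, the fingers measure 128 mm over their backs; the gripper's body (75 mm by 188 mm) begins 65 mm behind the grasp point.
Start: joints at [1.117, 0.599, -0.003, 1.599, 0.002, 0.943, -0.08], TCP at [0.267, -0.674, 0.303] pointing down, gripper open.
Joint ranges: [-2.57, 2.57], [-0.35, 1.97], [-1.29, 1.29], [0.11, 2.56], [-1.05, 4.19], [0.11, 1.86], [-2.63, 2.63]. Speed limits (rad/s): [2.22, 2.22, 3.01, 3.01, 3.14, 3.14, 3.14].

### API

Orientations are given as a unit quaternion [w, x, y, z].
In Python, from rig import bot, cams gives the robot as it stands. The module is installed in compiled form; this text tells all that it offers.
- The arm moves only by the tool carry_out, never from a script. Its argument "deltas" is one flat list of numbers, 5 for each row, row after row: the shift along the tool's x, y, z normalised to -1 to 1, where 1 is 50 mm, then the turn about the tool's z normalised to -1 to 1, where 1 is 45 degrees, then the opening, from -1 (shut) to 1 (fully open). A call has 1 to 10 rows; each row shifts and turns the commanded pose from where the row before left it, along the tool's axes as they then stand; what a row does not reach is not made up. A row lasts 1/10 s, in which the tool goes at most 50 mm and 8.59 degrees, less where a joint would pass 70% of its speed; a pose out of reach is approached as far as the arm can. A call with a number of a shift or a turn outside -1 to 1 is refused whole. A call with a gripper value outside its range is refused whole. The fingers move at their own pace and stop on an object; "newtons" is the grip in N (left out, the last holds). Time passes only in rows, so rows that do not move let the fingers close. It gives the time, the measured TCP pose, the force, the opening and the grip force at its end, in the units of the state.
- bot.get_state(): the state, without advancing time (a new reading comes with each control period).
- cams.camera(name): name is "scene" or "top" or "wrist"; returns the picture (384x512x3 uint8, blue, green, red); there is no depth.
- cams.camera_params(name): a dict with "fovy" (degrees; the focal length in pixels is half the picture's height over the tangent of half this angle, whatever the lens; pixels are square), "cx", "cy" (the principal point, pixels), "eye" and "orientation" of the camera in the world. Camera axes: x right, y down, z forward; pixel columns grow to the right and rows downward; lengths in m; the calibration is good to about 2 mm. The wrist camera is an equidistant fisheye: a pixel r from the principal point sees the ray r / f radians off the axis. A picture is of the moment at which its call begins: read the wrist's pose just before it. camera_params takes no time and is no camera call; for the wrist camera it gives the pose at the moment of the call.
- bot.hand_in(): hands the job in; it is judged then, once.
The state is a dict: "time": time; "joint_pos": joint angles; "qvel": joint speeds; "effort": joint torques, N m; "tcp_pos": TCP position; "eef_rot": TCP orientation; "ft_force": force on the tool from outside, world axes, zero at the start; "moment": the same for the moment, N m; "grip_width": finger opening in m; "grasp_force": force on a finger pad.
Only numpy, scipy, OpenCV 4.12 (cv2) and the standard library are available. Lean on these libraries where they do the work, as an engineer would, in place of code of your own. Each camera call takes 0.05 s, during which the arm holds its last target. There are 200 camera calls.

### The job

A thick steel washer has dropped into the polishing machine's tray, behind the wire guard. Take the hooked rod from its wooden rest, reach under the guard with it, let the hook down gently into the washer's hole by feel, draw the washer along the tray floor and pull it snug against the stop bar at the tray's front, with a steady, moderate pull for a moment and without shifting the bar; then lift the hook out and put the rod back on its rest, leaving the washer flat and touching the bar. Keep the gripper off the washer, press only gently on tray and guard, and do not disturb the other things.

Things in the scene. Friction and masses are not known exactly. Their poses are not given: they have to be found in the camera images.
- rod: hooked rod, 160 g: dark wooden handle, a bar from x -90 to +40, 18 wide, 22 high, then a 6 thick steel shaft on the same axis, its end bent straight down at x +155. Origin: grip point, mid width and mid height of the handle. x points along the rod to the hook, z up. Centre of mass about 20 ahead of the origin. It pivots in the fingers when its tip is loaded: grip with 50 N
- rod_tip (a point): lowest point of the rod's hook (rounded, radius 3): 155 ahead of and 55 below the rod's origin
- rest: fixed wooden rod rest, foot 190 x 50, with two upright forks 140 apart. Origin: on the bench under the front fork, the narrow one that holds the shaft; the wide rear fork at x -140 holds the handle. x points along the rod, towards its hook. Fork slots are 6 wider than what they hold, with mouths flaring out above; fork tops are 97 and 89 above the bench
- rest_seat (a point): where the rod's origin belongs on the rest: 75 behind the rest's origin (x -75), 75 above the bench; the rod's x lies along the rest's x
- washer: thick plain steel washer, outside diameter 50, hole 26, 6 thick, lying flat on the tray floor behind the guard. Origin: centre of its underside, z up. 72 g, friction unknown. Hooked in its hole it follows the hook; a hook tip over 3 above the floor, or pulled over 9 N, slips over it
- tray: fixed green tray of a bench polisher, its floor lined black. Origin: at bench level under the middle of the inner face of the front lip. x points into the tray, away from the lip; y along the lip; z up. Floor top at z 4; inside it spans x 0 to 228, y -116 to 116; side walls 30 high. Motor behind (x over 235), 130 high
- guard_bar (a point): middle of the underside of the lowest bar of the fixed wire guard: tray x 85, z 111. The bar runs along the tray's y; above it wires rise to z 169 and roof the tray from x 85 to the back. Below the bar it is open, and in front of tray x 81 stand only lip, stop bar and side walls
- lip: front lip of the tray (5 thick, top at z 18; inner face at tray x 0), carrying a steel stop bar: across the tray, 8 thick, z 5 to 19 (knobs to 27), held by friction. Its setting varies and is not measured: its face, with a soft felt strip 3 proud, is anywhere from tray x 8 to 36; feel for it. A steady pull of 4 to 6 N, kept a second, seats the washer (felt flush); over 10 N is too much
- jar: small amber glass jar, 38 across, 45 high, standing in a back corner of the tray; bystander. Origin: centre of its underside
- block: dark wooden doming block with round hollows, 100 x 160 x 45, on the bench; bystander. Origin: centre of its underside
- stake: round steel stake, 52 across, 50 high, on the bench; bystander. Origin: centre of its underside
Not all that is in view belongs to the job. Several things have the shape of the rod; the one meant has the colours described above.

How it is judged:
By the outcome, as a careful person would: the job done as asked, in the order asked, and still so for the second after the job is handed in, with the robot touching nothing.
It also fails if it takes over 72 s, if anything falls off the work surface, if the arm or the gripper's body presses on something with over 40 N, if the wrist force passes 120 N, or if a joint passes its speed limit or range.

## Working session

There is one attempt and no reset: what is moved stays moved. The work goes in short steps, Python scripts to look and compute and a tool call to move; the robot and the scene stay as the last step left them, time stands still between calls to the robot, and variables do not carry over. Pictures are saved under pics/ and viewed, at most 10 in all, crops included, and the job is handed in when it is done.

Besides the shell and the picture viewer there is one more tool, called after "Emit:" by a JSON object that holds its "fn" and its "kwargs". carry_out: Moves the arm, as the interface text tells. Scaled input: -1 to 1 covers 50 mm each way for a shift and 45 degrees each way for a turn. Its arguments: {"type":"object","properties":{"deltas":{"type":"array"},"newtons":{"type":"number"}},"required":["deltas"]}

```bash
mkdir -p pics; ls; python3 - <<'E'
from rig import bot,cams
import cv2
s=bot.get_state();print({k:s[k] for k in('time','tcp_pos','eef_rot','ft_force','grip_width')})
for n in('scene','top'):
    cv2.imwrite(f'pics/{n}0.png',cv2.resize(cams.camera(n),(800,600),interpolation=cv2.INTER_CUBIC));print(n,cams.camera_params(n))
print(cams.camera_params('wrist'))
E
```

```text
pics
{'time': 0.0, 'tcp_pos': array([ 0.26660196, -0.67382381,  0.30182948]), 'eef_rot': array([-7.67183158e-04,  9.82304704e-01,  1.87288095e-01, -2.24223989e-04]), 'ft_force': array([ 1.03902329, -0.34175551,  0.53293007]), 'grip_width': 0.09304297648809284}
scene {'fovy': 54.5766644126144, 'cx': 250.26016004462284, 'cy': 189.01452629811905, 'eye': array([ 0.95310155, -0.69889399,  0.82747929]), 'orientation': array([-0.39268482,  0.88198473,  0.23604603, -0.11038038])}
top {'fovy': 48.56192203478183, 'cx': 256.7032914884327, 'cy': 200.73540211093987, 'eye': array([ 0.46414029, -0.01703044,  1.21751293]), 'orientation': array([-0.02738654,  0.71476403, -0.69850275,  0.02136024])}
{'fovy': 65.70646984690485, 'cx': 253.94941108252254, 'cy': 194.76857612477585, 'eye': array([ 0.34032104, -0.64335927,  0.3841559 ]), 'orientation': array([ 0.12084017,  0.81789739, -0.55644905, -0.08249827])}
```

View pics/scene0.png

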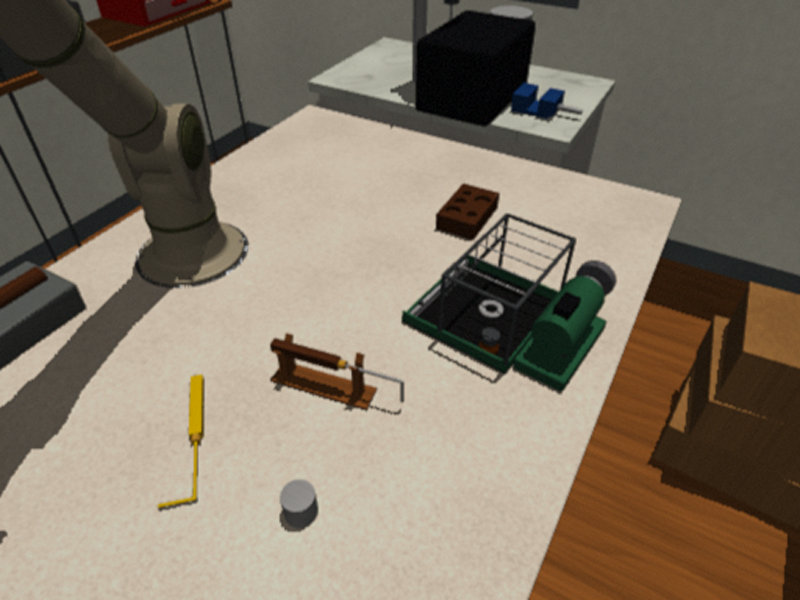

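View pics/top0.png

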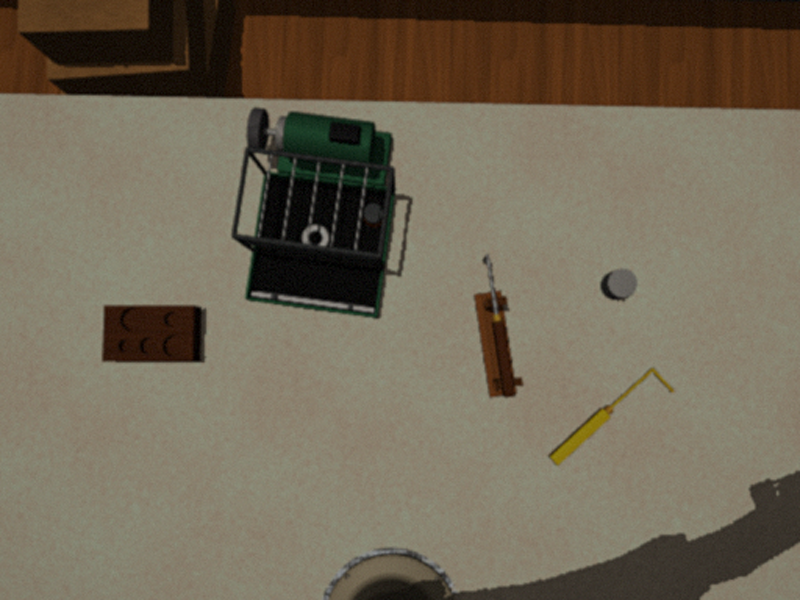

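Scene: the dark wooden-handled rod with a steel shaft lies in the rest at (310,355). The yellow hooked rod at (195,440) lies on the bench and is a decoy because of its colour. A third handle-like object at (25,285), on a grey box, is also not it. The washer is at (490,309) and the jar at (490,335). I'll confirm with enlarged crops.

```bash
python3 - <<'E'
import cv2,numpy as np
from rig import cams
t=cams.camera('top');s=cams.camera('scene')
def crop(im,x,y,w,h,k): return cv2.resize(im[y:y+h,x:x+w],None,fx=k,fy=k,interpolation=cv2.INTER_CUBIC)
M=np.zeros((600,800,3),np.uint8)
a=crop(t,150,66,115,145,4);M[:580,:460]=a
b=crop(t,295,155,48,105,5);M[:525,480:720]=b
cv2.imwrite('pics/top1.png',M)
M=np.zeros((600,800,3),np.uint8)
M[:260,:400]=crop(s,165,205,100,65,4); M[265:595,:480]=0
a=crop(s,255,130,135,120,3);M[240:600,395:800]=a
cv2.imwrite('pics/scene1.png',M)
E
```

```text
(no output)
```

View pics/top1.png

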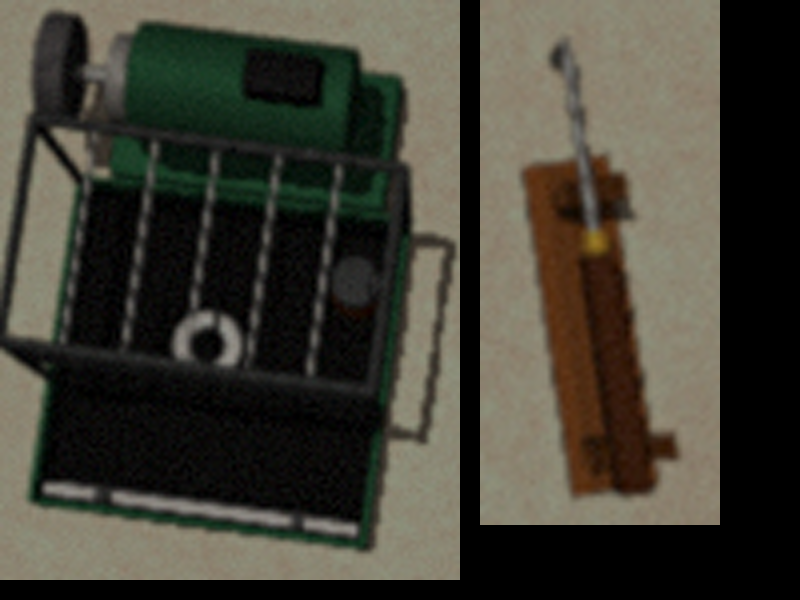

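View pics/scene1.png

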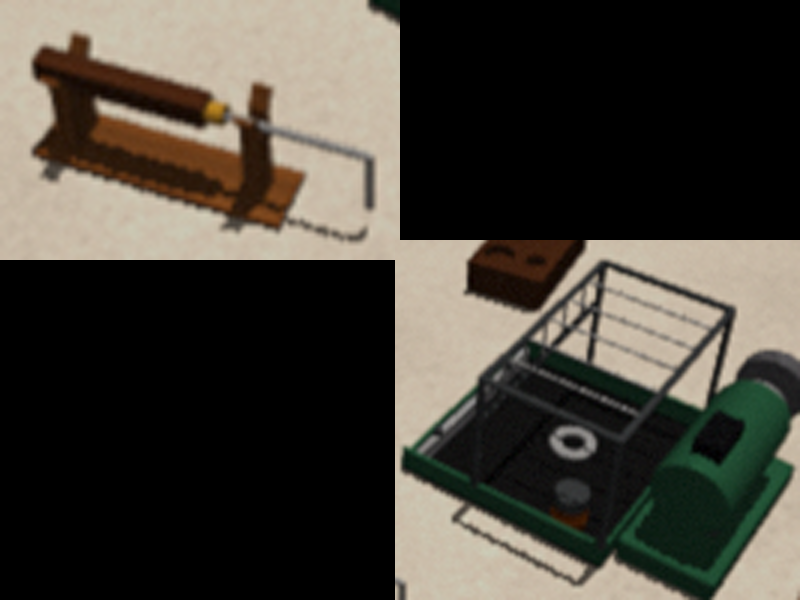

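The crops confirm the rod: dark wooden handle with a steel shaft, in the rest forks. In the crop its bend is at (565,50) and its rear end at (633,488). The washer is at (208,343), just behind the guard bar. Next I'll solve for the poses.

```bash
cat > h.py <<'E'
import numpy as np
from scipy.spatial.transform import Rotation as R
from scipy.optimize import least_squares
from rig import cams,bot
P={n:cams.camera_params(n) for n in('top','scene')}
def rot(q): return R.from_quat(np.r_[q[1:],q[0]])
def proj(n,p):
    c=P[n];f=192/np.tan(np.radians(c['fovy']/2))
    v=rot(c['orientation']).inv().apply(np.asarray(p)-c['eye']);return np.array([c['cx']+f*v[0]/v[2],c['cy']+f*v[1]/v[2]])
def back(n,u,z):
    c=P[n];f=192/np.tan(np.radians(c['fovy']/2))
    d=rot(c['orientation']).apply([(u[0]-c['cx'])/f,(u[1]-c['cy'])/f,1]);return c['eye']+d*(z-c['eye'][2])/d[2]
TA=lambda X,Y:(150+X/4-.4,66+Y/4-.4)
TB=lambda X,Y:(295+(X-480)/5-.4,155+Y/5-.4)
SA=lambda X,Y:(165+X/4-.4,205+Y/4-.4)
SB=lambda X,Y:(255+(X-395)/3-.3,130+(Y-240)/3-.3)
def fit(obs,x0):
    def f(q):
        r=R.from_euler('z',q[2]);return np.concatenate([proj(n,r.apply(np.array(l)/1e3)+[q[0],q[1],0])-u for n,u,l in obs])
    s=least_squares(f,x0,loss='soft_l1');print(s.x[:2].round(4),np.degrees(s.x[2]).round(2),'res',s.fun.reshape(-1,2).round(1).tolist() if 0 else f(s.x).reshape(-1,2).round(1).tolist());return s.x
E
python3 - <<'E'
from h import *
print('rod');fit([('top',TB(566,50),(155,0,75)),('scene',SA(369,158),(155,0,76)),('scene',SA(369,208),(155,0,21)),('top',TB(633,490),(-90,0,86)),('scene',SA(35,56),(-90,-9,86)),('scene',SA(35,76),(-90,-9,64))],[.5,-.2,.15])
print('washer',back('top',TA(208,343),.010),back('scene',SB(572,442),.010))
print('jar top',back('top',TA(355,282),.049),back('scene',SB(573,490),.049))
for z in(0,.018,.03): print('lip corners',z,back('top',TA(30,500),z),back('top',TA(368,548),z),'scene near',back('scene',SB(403,455),z))
for u in((42,487),(358,530)): print('bar',back('top',TA(*u),.019))
for u in((0,338),(375,388)): print('guard top',back('top',TA(*u),.169))
print('stake',back('top',(620/1.5625,284/1.5625),.05))
E
```

```text
rod
[ 0.4941 -0.176 ] 8.53 res [[0.0, -1.2], [0.1, -0.4], [0.1, 0.3], [-0.4, 1.5], [-0.8, 0.1], [0.4, 0.5]]
washer [0.68584593 0.15564983 0.01      ] [0.68372117 0.1531516  0.01      ]
jar top [0.72377557 0.04912246 0.049     ] [0.72426447 0.04965898 0.049     ]
lip corners 0 [0.57080885 0.28155498 0.        ] [0.54175777 0.03750492 0.        ] scene near [0.53148958 0.05541562 0.        ]
lip corners 0.018 [0.56923184 0.27714062 0.018     ] [0.54061026 0.03669865 0.018     ] scene near [0.54066083 0.03900727 0.018     ]
lip corners 0.03 [0.5681805  0.27419772 0.03      ] [0.53984525 0.03616114 0.03      ] scene near [0.54677499 0.02806837 0.03      ]
bar [0.57857802 0.26874479 0.019     ]
bar [0.55312006 0.04404416 0.019     ]
guard top [0.65696697 0.26285267 0.169     ]
guard top [0.6306784  0.02814801 0.169     ]
stake [ 0.60573539 -0.3902712   0.05      ]
```

Emit:
{"fn": "carry_out", "kwargs": {"deltas": [0.56,-0.54,0.07,0,1,0.56,-0.54,0.07,0,1,0.56,-0.54,0.07,0,1,0.56,-0.54,0.07,0,1,0.56,-0.54,0.07,0,1,0.56,-0.54,0.07,0,1,0.56,-0.54,0.07,0,1,0.56,-0.54,0.07,0,1,0.56,-0.54,0.07,0,1,0.56,-0.54,0.07,0,1], "newtons": 50}}

```text
time: 1.2
tcp_pos: [0.4282, -0.3186, 0.2677]
eef_rot: [0.0, 0.982, 0.187, 0.0]
ft_force: [0.1, -0.3, -0.1]
grip_width: 0.0932
grasp_force: 0.0
```

Emit:
{"fn": "carry_out", "kwargs": {"deltas": [0.56,-0.54,0.07,0,1,0.56,-0.54,0.07,0,1,0.56,-0.54,0.07,0,1,0.56,-0.54,0.07,0,1,0,0,0,0.15,1,0,0,0,0.14,1,0,0,0,0,1,0,0,0,0,1]}}

```text
time: 2.0
tcp_pos: [0.4922, -0.1784, 0.2537]
eef_rot: [0.0, 0.997, 0.076, -0.0]
ft_force: [-0.3, -0.3, 0.4]
grip_width: 0.0928
grasp_force: 0.0
```

```bash
cat >> h.py <<'E'
def go(tx,ty,tz,yaw):
    s=bot.get_state();M=rot(s['eef_rot']);X=M.apply([1,0,0]);y=np.degrees(np.arctan2(X[1],X[0]))
    d=M.inv().apply(np.array([tx,ty,tz])-s['tcp_pos'])
    print('t',s['time'],'tcp',s['tcp_pos'].round(4),'yaw',y.round(2),'tilt',M.as_matrix()[:,2].round(4),'F',s['ft_force'].round(2),'w',s['grip_width'],'gf',s['grasp_force'])
    print('units: shift',(d/.05).round(3),'turn',round((y-yaw)/45,3))
E
python3 - <<'E'
from h import *
go(.494,-.176,.14,8.53)
E
```

```text
t 2.0 tcp [ 0.4922 -0.1784  0.2537] yaw 8.72 tilt [-2.e-04 -2.e-04 -1.e+00] F [-0.29 -0.34  0.42] w 0.09278464903627175 gf 0.0
units: shift [ 0.044 -0.042  2.274] turn 0.004
```

```bash
cat >> h.py <<'E'
def wproj(c,p):
    f=192/np.tan(np.radians(c['fovy']/2));v=rot(c['orientation']).inv().apply(np.asarray(p)-c['eye'])
    r=np.hypot(v[0],v[1]);k=f*np.arctan2(r,v[2])/max(r,1e-9);return np.array([c['cx']+k*v[0],c['cy']+k*v[1]])
E
python3 - <<'E'
from h import *;import cv2
c=cams.camera_params('wrist');im=cams.camera('wrist')
im=cv2.resize(im,(800,600),interpolation=cv2.INTER_CUBIC)
r=R.from_euler('z',8.53,degrees=True)
for l in((0,0,86),(40,0,86),(155,0,75),(155,0,20),(-90,9,86),(-90,-9,86),(40,9,86),(40,-9,86)):
    u=wproj(c,r.apply(np.array(l)/1e3)+[.4941,-.176,0])*1.5625;print(l,u.round(0));cv2.circle(im,tuple(int(a) for a in u),3,(0,0,255),1)
cv2.imwrite('pics/w1.png',im)
E
```

```text
(0, 0, 86) [395. 307.]
(40, 0, 86) [395. 237.]
(155, 0, 75) [395.  33.]
(155, 0, 20) [395.  56.]
(-90, 9, 86) [381. 442.]
(-90, -9, 86) [409. 442.]
(40, 9, 86) [378. 237.]
(40, -9, 86) [411. 237.]
```

View pics/w1.png

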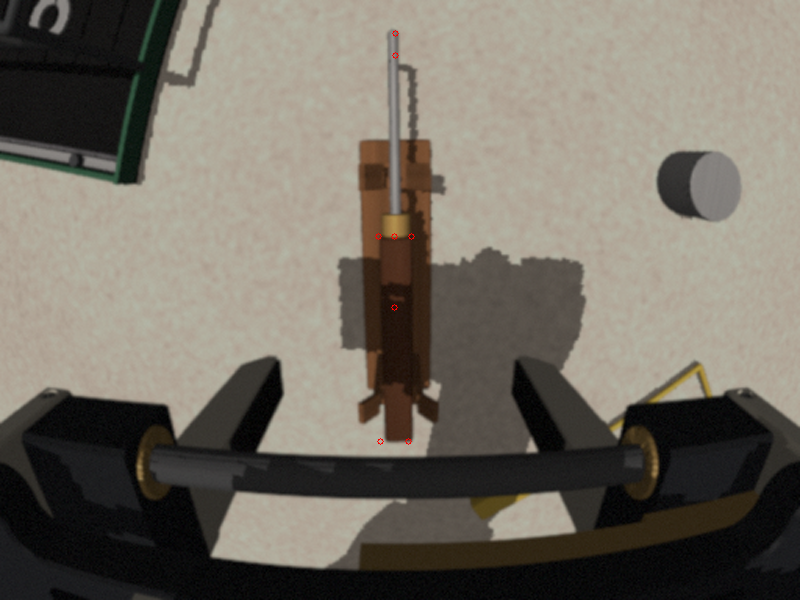

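The wrist view shows the rod within about 1 mm of the model: bend at (394,32) and rear end at (399,440). Its yaw is slightly larger, about 9.2°. Now descend and grip.

Emit:
{"fn": "carry_out", "kwargs": {"deltas": [0.05,-0.03,0.5,-0.01,1,0,0,0.5,0,1,0,0,0.5,0,1,0,0,0.5,0,1,0,0,0.27,0,1,0,0,0,0,1]}}

```text
time: 2.65
tcp_pos: [0.4936, -0.1767, 0.1385]
eef_rot: [-0.001, 0.997, 0.079, -0.001]
ft_force: [0.9, -0.1, -0.4]
grip_width: 0.0927
grasp_force: 0.0
```

Emit:
{"fn": "carry_out", "kwargs": {"deltas": [0,0,0,0,-1,0,0,0,0,-1,0,0,0,0,-1,0,0,0,0,-1,0,0,0,0,-1,0,0,0,0,-1,0,0,0,0,-1], "newtons": 50}}

```text
time: 3.35
tcp_pos: [0.4945, -0.1765, 0.1403]
eef_rot: [0.0, 0.997, 0.078, 0.0]
ft_force: [-0.1, 0.7, -0.3]
grip_width: 0.0416
grasp_force: 0.0
```

Emit:
{"fn": "carry_out", "kwargs": {"deltas": [0,0,0,0,-1,0,0,0,0,-1,0,0,0,0,-1,0,0,0,0,-1,0,0,0,0,-1,0,0,0,0,-1]}}

```text
time: 3.95
tcp_pos: [0.4944, -0.1766, 0.1402]
eef_rot: [0.0, 0.997, 0.078, -0.0]
ft_force: [-0.2, -0.2, -0.8]
grip_width: 0.0178
grasp_force: 50.0
```

```bash
python3 - <<'E'
from h import *
go(.494,-.177,.30,9.2)
E
```

```text
t 3.95 tcp [ 0.4944 -0.1766  0.1402] yaw 8.99 tilt [-0.e+00 -1.e-04 -1.e+00] F [-0.23 -0.25 -0.79] w 0.017800239934882226 gf 49.99493658542633
units: shift [-0.01   0.006 -3.196] turn -0.005
```

Emit:
{"fn": "carry_out", "kwargs": {"deltas": [0,0,-0.2,0,-1,0,0,-0.4,0,-1,0,0,-0.5,0,-1,0,0,-0.5,0,-1,0,0,-0.4,0,-1,0,0,-0.2,0,-1,-0.3,-0.05,0,0,-1,-0.4,-0.06,0,0,-1,-0.28,-0.04,0,0,-1,0,0,0,0,-1]}}

```text
time: 4.95
tcp_pos: [0.4428, -0.1768, 0.2501]
eef_rot: [-0.0, 0.997, 0.078, -0.001]
ft_force: [0.1, -0.3, -1.1]
grip_width: 0.0177
grasp_force: 50.0
```

Emit:
{"fn": "carry_out", "kwargs": {"deltas": [0,0,0,0.08,-1,0,0,0,0.1,-1,0,0,0,0.1,-1,0,0,0,0.06,-1,0,0,0,0,-1]}}

```text
time: 5.45
tcp_pos: [0.4458, -0.1767, 0.2501]
eef_rot: [0.0, 0.998, -0.055, 0.0]
ft_force: [0.9, -0.1, -1.2]
grip_width: 0.0177
grasp_force: 50.0
```

```bash
python3 - <<'E'
from h import *
go(.4515,.181,.25,-6.5)
E
```

```text
t 5.45 tcp [ 0.4458 -0.1767  0.2501] yaw -6.32 tilt [ 3.e-04 -2.e-04 -1.e+00] F [ 0.85 -0.15 -1.24] w 0.017653972484052104 gf 49.99512255191803
units: shift [-6.740e-01 -7.123e+00  1.000e-03] turn 0.004
```

Emit:
{"fn": "carry_out", "kwargs": {"deltas": [-0.02,-0.25,0,0,-1,-0.05,-0.55,0,0,-1,-0.06,-0.65,0,0,-1,-0.06,-0.65,0,0,-1,-0.06,-0.65,0,0,-1,-0.06,-0.65,0,0,-1,-0.06,-0.65,0,0,-1,-0.06,-0.65,0,0,-1,-0.06,-0.65,0,0,-1,-0.06,-0.65,0,0,-1]}}

```text
time: 6.45
tcp_pos: [0.4501, 0.1267, 0.2502]
eef_rot: [-0.0, 0.999, -0.054, -0.0]
ft_force: [0.9, 0.2, -2.5]
grip_width: 0.018
grasp_force: 50.0
```

Emit:
{"fn": "carry_out", "kwargs": {"deltas": [-0.05,-0.6,0,0,-1,-0.04,-0.4,0,0,-1,-0.02,-0.12,0,0,-1,0,0,0.4,0,-1,0,0,0.5,0,-1,0,0,0.5,0,-1,0,0,0.3,0,-1,0,0,0,0,-1,0,0,0,0,-1]}}

```text
time: 7.35
tcp_pos: [0.4511, 0.1802, 0.1653]
eef_rot: [0.0, 0.998, -0.055, -0.0]
ft_force: [-0.3, 0.3, -1.5]
grip_width: 0.0178
grasp_force: 50.0
```

```bash
python3 - <<'E'
from h import *;import cv2
go(.4515,.181,.16,-6.5)
c=cams.camera_params('wrist');im=cams.camera('wrist')
im=cv2.resize(im,(800,600),interpolation=cv2.INTER_CUBIC)
s=bot.get_state();M=rot(s['eef_rot'])
def mark(p,col):
    u=wproj(c,p)*1.5625;print(p.round(4),u.round(0));cv2.circle(im,tuple(int(a) for a in u),3,col,1)
for l in((155,0,65),(155,0,120),(155,0,65-3),(40,0,54)): mark(s['tcp_pos']+M.apply(np.array(l)/1e3),(0,0,255))
mark(np.array([.685,.1545,.010]),(255,0,255))
mark(np.array([.560,.156,.018]),(255,0,0))
cv2.imwrite('pics/w2.png',im)
print(s['moment'])
E
```

```text
t 7.35 tcp [0.4511 0.1802 0.1653] yaw -6.33 tilt [-7.e-04 -5.e-04 -1.e+00] F [-0.26  0.33 -1.52] w 0.01776541769382398 gf 49.994654059410095
units: shift [ 0.006 -0.017  0.107] turn 0.004
[0.6054 0.1633 0.1009] [398. -54.]
[0.6055 0.1633 0.0459] [397.   0.]
[0.6054 0.1633 0.1039] [398. -58.]
[0.4911 0.176  0.1118] [399. 298.]
[0.685  0.1545 0.01  ] [ 397. -102.]
[0.56  0.156 0.018] [423. 104.]
[ 0.01474862 -0.08138763  0.0091308 ]
```

View pics/w2.png

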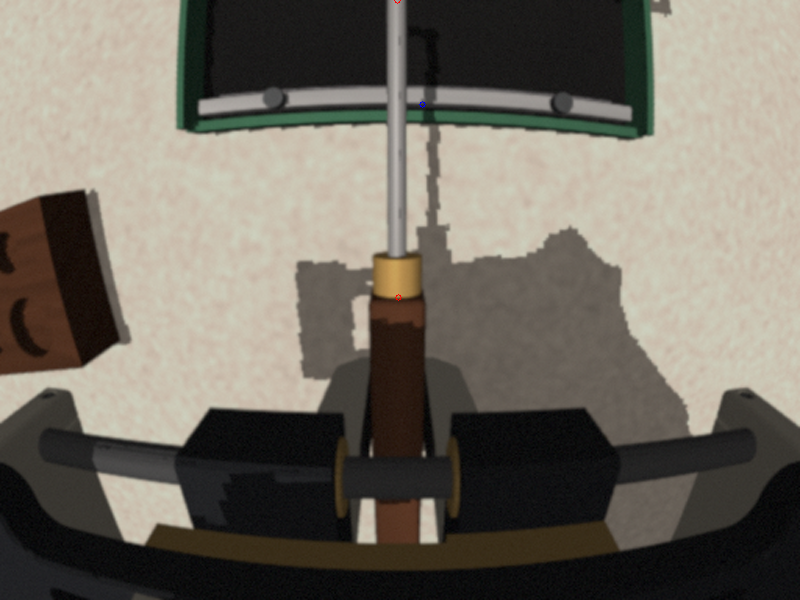

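The view shows the rod straight in the fingers, pointing over the stop bar (row ~98) into the tray, centred on the washer line. Advancing under the guard.

Emit:
{"fn": "carry_out", "kwargs": {"deltas": [0,0,0.11,0,-1,0.2,0,0,0,-1,0.4,0,0,0,-1,0.4,0,0,0,-1,0.4,0,0,0,-1,0.2,0,0,0,-1,0,0,0,0,-1,0,0,0,0,-1]}}

```text
time: 8.2
tcp_pos: [0.53, 0.1717, 0.1596]
eef_rot: [0.0, 0.998, -0.055, -0.0]
ft_force: [0.5, -0.8, -2.0]
grip_width: 0.0177
grasp_force: 50.0
```

```bash
python3 - <<'E'
from h import *;import cv2
go(.531,.172,.15,-6.5)
s=bot.get_state();M=rot(s['eef_rot']);tip=s['tcp_pos']+M.apply([.155,0,.120])
print('tip',tip)
K=7;O=np.zeros((600,800,3),np.uint8)
for i,(n,x,y,w,h) in enumerate((('scene',275,170,57,60),('top',180,125,57,60))):
    im=cams.camera(n)[y:y+h,x:x+w];im=cv2.resize(im,None,fx=K,fy=K,interpolation=cv2.INTER_CUBIC)
    for p,c in((tip,(0,0,255)),(tip+[0,0,.055],(0,255,255)),(np.array([.685,.1545,.01]),(255,0,255))):
        u=(proj(n,p)-[x,y]+.5)*K;print(n,u.round(0)+[i*400,0]);cv2.circle(im,tuple(int(a) for a in u),3,c,1)
    O[:h*K,i*400:i*400+w*K]=im[:, :399+1][:600] if w*K<=400 else im
cv2.imwrite('pics/c3.png',O)
E
```

```text
t 8.2 tcp [0.53   0.1717 0.1596] yaw -6.32 tilt [-9.e-04 -1.e-04 -1.e+00] F [ 0.48 -0.83 -2.04] w 0.01771212926026544 gf 49.99457359313965
units: shift [ 0.019 -0.007  0.193] turn 0.004
tip [0.68399814 0.1546638  0.03950143]
scene [283. 143.]
scene [297.  50.]
scene [278. 192.]
top [547. 179.]
top [527. 152.]
top [557. 190.]
```

View pics/c3.png

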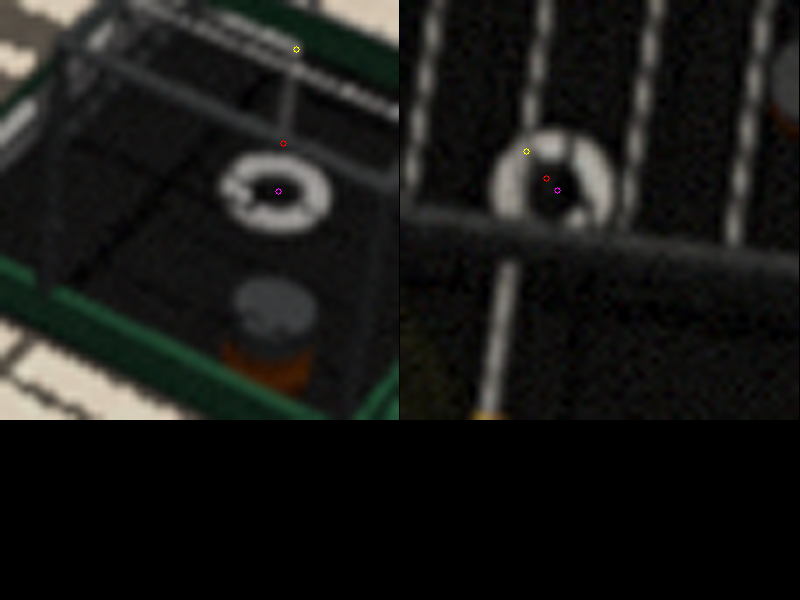

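The tip is above the washer hole within about 2 mm: washer centre is at scene (276,192) and top (556,189), with the hook ending near scene (286,138). Lowering gently.

Emit:
{"fn": "carry_out", "kwargs": {"deltas": [0.02,0,0.15,0,-1,0,0,0.2,0,-1,0,0,0.15,0,-1,0,0,0.05,0,-1,0,0,0,0,-1,0,0,0,0,-1]}}

```text
time: 8.9
tcp_pos: [0.5317, 0.1717, 0.1321]
eef_rot: [0.0, 0.998, -0.055, -0.0]
ft_force: [0.6, -0.1, -0.5]
grip_width: 0.0174
grasp_force: 50.0
```

Emit:
{"fn": "carry_out", "kwargs": {"deltas": [0,0,0.02,0,-1,0,0,0.02,0,-1,0,0,0.02,0,-1,0,0,0,0,-1,0,0,0,0,-1]}}

```text
time: 9.4
tcp_pos: [0.5317, 0.1717, 0.1292]
eef_rot: [-0.0, 0.998, -0.055, 0.0]
ft_force: [-0.3, -0.4, -2.0]
grip_width: 0.0178
grasp_force: 50.0
```

Emit:
{"fn": "carry_out", "kwargs": {"deltas": [0,0,0.02,0,-1,0,0,0,0,-1,0,0,0.02,0,-1,0,0,0,0,-1,0,0,0,0,-1]}}

```text
time: 9.9
tcp_pos: [0.5316, 0.1717, 0.1271]
eef_rot: [0.0, 0.998, -0.055, -0.0]
ft_force: [-0.5, -0.0, -2.1]
grip_width: 0.0175
grasp_force: 50.0
```

Emit:
{"fn": "carry_out", "kwargs": {"deltas": [0,0,0.02,0,-1,0,0,0,0,-1,0,0,0,0,-1,0,0,0,0,-1]}}

```text
time: 10.3
tcp_pos: [0.5317, 0.1717, 0.1262]
eef_rot: [0.0, 0.998, -0.055, -0.0]
ft_force: [0.4, -0.1, -1.3]
grip_width: 0.0179
grasp_force: 50.0
```

Emit:
{"fn": "carry_out", "kwargs": {"deltas": [0,0,0.02,0,-1,0,0,0,0,-1,0,0,0,0,-1,0,0,0,0,-1]}}

```text
time: 10.7
tcp_pos: [0.5317, 0.1717, 0.1252]
eef_rot: [0.0, 0.998, -0.055, -0.0]
ft_force: [-1.3, -0.3, -1.4]
grip_width: 0.0179
grasp_force: 50.0
```

Emit:
{"fn": "carry_out", "kwargs": {"deltas": [0,0,0.02,0,-1,0,0,0,0,-1,0,0,0,0,-1,0,0,0,0,-1]}}

```text
time: 11.1
tcp_pos: [0.5317, 0.1717, 0.1242]
eef_rot: [0.0, 0.998, -0.055, -0.0]
ft_force: [-0.8, 0.4, -2.5]
grip_width: 0.0179
grasp_force: 50.0
```

Emit:
{"fn": "carry_out", "kwargs": {"deltas": [0,0,0.01,0,-1,0,0,0,0,-1,0,0,0,0,-1]}}

```text
time: 11.4
tcp_pos: [0.5317, 0.1717, 0.1237]
eef_rot: [0.0, 0.998, -0.055, -0.0]
ft_force: [-0.2, 0.9, -0.3]
grip_width: 0.0176
grasp_force: 50.0
```

Emit:
{"fn": "carry_out", "kwargs": {"deltas": [0,0,0,0,-1]}}

```text
time: 11.5
tcp_pos: [0.5316, 0.1718, 0.1237]
eef_rot: [-0.0, 0.998, -0.055, -0.0]
ft_force: [-0.2, 0.4, -1.2]
grip_width: 0.0178
grasp_force: 50.0
```

Emit:
{"fn": "carry_out", "kwargs": {"deltas": [0,0,0.01,0,-1,0,0,0,0,-1,0,0,0,0,-1]}}

```text
time: 11.8
tcp_pos: [0.5316, 0.1718, 0.1232]
eef_rot: [0.0, 0.998, -0.055, -0.0]
ft_force: [-1.4, -0.4, 0.5]
grip_width: 0.0177
grasp_force: 50.0
```

```bash
python3 -c "
from rig import bot;s=bot.get_state();print(s['ft_force'],s['moment'],s['tcp_pos'])"
```

```text
[-1.37243232 -0.35982669  0.48847903] [ 0.03074685 -0.0003716   0.0538437 ] [0.53160478 0.17176998 0.1232215 ]
```

Emit:
{"fn": "carry_out", "kwargs": {"deltas": [0,0,0.01,0,-1,0,0,0,0,-1,0,0,0,0,-1]}}

```text
time: 12.1
tcp_pos: [0.5316, 0.1717, 0.1227]
eef_rot: [0.0, 0.998, -0.055, -0.0]
ft_force: [-1.8, -0.2, 2.1]
grip_width: 0.0179
grasp_force: 50.0
```

```bash
python3 -c "
from rig import bot;s=bot.get_state();print(s['ft_force'],s['moment'],s['tcp_pos'])"
```

```text
[-1.81207982 -0.23026736  2.05028895] [0.0498589  0.07510053 0.00471335] [0.53158821 0.17174825 0.12271285]
```

Floor felt at TCP z ≈ 0.1238. Raising slightly, then drawing the washer.

Emit:
{"fn": "carry_out", "kwargs": {"deltas": [0,0,-0.03,0,-1,0,0,0,0,-1,-0.06,0,0,0,-1,-0.06,0,0,0,-1,-0.06,0,0,0,-1,-0.06,0,0,0,-1,-0.06,0,0,0,-1]}}

```text
time: 12.8
tcp_pos: [0.5165, 0.1735, 0.1242]
eef_rot: [-0.0, 0.998, -0.055, 0.0]
ft_force: [0.9, 0.5, -0.2]
grip_width: 0.0177
grasp_force: 50.0
```

Emit:
{"fn": "carry_out", "kwargs": {"deltas": [-0.1,0,0,0,-1,-0.1,0,0,0,-1,-0.1,0,0,0,-1,-0.1,0,0,0,-1,-0.1,0,0,0,-1,-0.1,0,0,0,-1]}}

```text
time: 13.4
tcp_pos: [0.4865, 0.1768, 0.1242]
eef_rot: [-0.0, 0.998, -0.055, -0.0]
ft_force: [0.3, -0.2, -2.4]
grip_width: 0.0175
grasp_force: 50.0
```

Emit:
{"fn": "carry_out", "kwargs": {"deltas": [-0.1,0,0,0,-1,-0.1,0,0,0,-1,-0.1,0,0,0,-1,-0.1,0,0,0,-1,-0.05,0,0,0,-1,0,0,0,0,-1,0,0,0,0,-1]}}

```text
time: 14.1
tcp_pos: [0.4647, 0.1792, 0.1242]
eef_rot: [0.0, 0.998, -0.055, 0.0]
ft_force: [1.0, 0.3, -0.4]
grip_width: 0.0175
grasp_force: 50.0
```

```bash
python3 - <<'E'
from h import *;import cv2
go(.44,.182,.1242,-6.5)
s=bot.get_state();M=rot(s['eef_rot']);tip=s['tcp_pos']+M.apply([.155,0,.120]);print(tip)
O=np.zeros((420,800,3),np.uint8)
for i,(n,x,y,K) in enumerate((('scene',258,160,5),('top',158,135,5))):
    w,h=80,84
    im=cams.camera(n)[y:y+h,x:x+w];im=cv2.resize(im,None,fx=K,fy=K,interpolation=cv2.INTER_CUBIC);O[:,i*400:i*400+400]=im
    print(n,((proj(n,tip)-[x,y]+.5)*K+[i*400,0]).round())
cv2.imwrite('pics/c4.png',O)
E
```

```text
t 14.1 tcp [0.4647 0.1792 0.1242] yaw -6.31 tilt [ 0. -0. -1.] F [ 1.02  0.3  -0.43] w 0.017518632883751908 gf 49.994521737098694
units: shift [-0.496 -0.002  0.   ] turn 0.004
[0.61871917 0.16215837 0.00421271]
scene [194. 153.]
top [607. 201.]
```

View pics/c4.png

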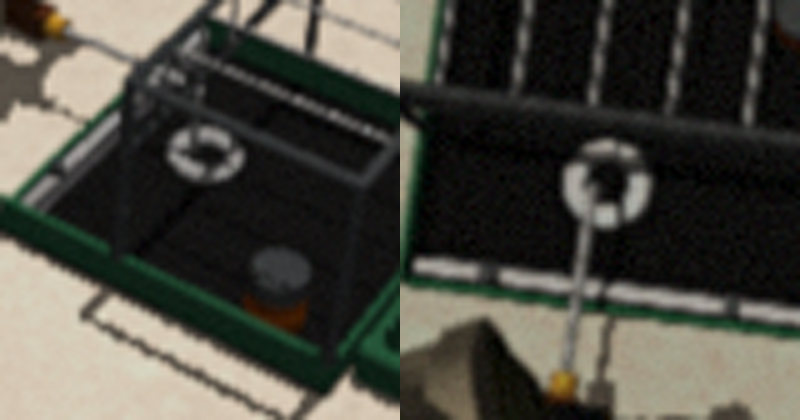

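The washer is hooked and following: centre at top (606,183), front edge about row 228, bar face about row 283, so roughly 28 mm to go.

Emit:
{"fn": "carry_out", "kwargs": {"deltas": [-0.06,0,0,0,-1,-0.08,0,0,0,-1,-0.08,0,0,0,-1,-0.08,0,0,0,-1,-0.04,0,0,0,-1,-0.02,0,0,0,-1,0,0,0,0,-1]}}

```text
time: 14.9
tcp_pos: [0.4465, 0.1812, 0.1242]
eef_rot: [0.0, 0.998, -0.055, -0.0]
ft_force: [-0.1, 0.7, -1.0]
grip_width: 0.0176
grasp_force: 50.0
```

Emit:
{"fn": "carry_out", "kwargs": {"deltas": [-0.02,0,0,0,-1,-0.02,0,0,0,-1,-0.02,0,0,0,-1,-0.02,0,0,0,-1,0,0,0,0,-1]}}

```text
time: 15.4
tcp_pos: [0.4425, 0.1816, 0.1242]
eef_rot: [0.0, 0.998, -0.055, -0.0]
ft_force: [0.0, 0.9, -1.3]
grip_width: 0.0175
grasp_force: 50.0
```

Emit:
{"fn": "carry_out", "kwargs": {"deltas": [-0.02,0,0,0,-1,-0.02,0,0,0,-1,0,0,0,0,-1]}}

```text
time: 15.7
tcp_pos: [0.4405, 0.1818, 0.1242]
eef_rot: [0.0, 0.998, -0.055, -0.0]
ft_force: [-0.3, 0.3, -1.6]
grip_width: 0.0179
grasp_force: 50.0
```

Emit:
{"fn": "carry_out", "kwargs": {"deltas": [-0.02,0,0,0,-1,0,0,0,0,-1]}}

```text
time: 15.9
tcp_pos: [0.4396, 0.1819, 0.1242]
eef_rot: [0.0, 0.998, -0.055, -0.0]
ft_force: [0.2, 0.4, -1.4]
grip_width: 0.0177
grasp_force: 50.0
```

Emit:
{"fn": "carry_out", "kwargs": {"deltas": [-0.02,0,0,0,-1,0,0,0,0,-1]}}

```text
time: 16.1
tcp_pos: [0.4386, 0.182, 0.1242]
eef_rot: [0.0, 0.998, -0.055, -0.0]
ft_force: [0.3, 0.4, -1.7]
grip_width: 0.0181
grasp_force: 50.0
```

Emit:
{"fn": "carry_out", "kwargs": {"deltas": [-0.02,0,0,0,-1,0,0,0,0,-1]}}

```text
time: 16.3
tcp_pos: [0.4376, 0.1821, 0.1242]
eef_rot: [0.0, 0.998, -0.055, -0.0]
ft_force: [0.5, -0.6, -0.8]
grip_width: 0.0175
grasp_force: 50.0
```

Emit:
{"fn": "carry_out", "kwargs": {"deltas": [-0.02,0,0,0,-1,0,0,0,0,-1]}}

```text
time: 16.5
tcp_pos: [0.4366, 0.1823, 0.1242]
eef_rot: [0.0, 0.998, -0.055, -0.0]
ft_force: [1.0, -0.3, -2.4]
grip_width: 0.0175
grasp_force: 50.0
```

Emit:
{"fn": "carry_out", "kwargs": {"deltas": [-0.02,0,0,0,-1,0,0,0,0,-1]}}

```text
time: 16.7
tcp_pos: [0.4356, 0.1824, 0.1242]
eef_rot: [0.0, 0.998, -0.055, -0.0]
ft_force: [0.5, -0.4, -1.5]
grip_width: 0.0178
grasp_force: 50.0
```

Emit:
{"fn": "carry_out", "kwargs": {"deltas": [-0.02,0,0,0,-1,0,0,0,0,-1]}}

```text
time: 16.9
tcp_pos: [0.4346, 0.1825, 0.1242]
eef_rot: [0.0, 0.998, -0.055, -0.0]
ft_force: [-0.2, -0.2, -1.8]
grip_width: 0.0179
grasp_force: 50.0
```

Emit:
{"fn": "carry_out", "kwargs": {"deltas": [-0.01,0,0,0,-1,0,0,0,0,-1]}}

```text
time: 17.1
tcp_pos: [0.4342, 0.1825, 0.1242]
eef_rot: [0.0, 0.998, -0.055, -0.0]
ft_force: [0.8, -0.8, -1.6]
grip_width: 0.0177
grasp_force: 50.0
```

Emit:
{"fn": "carry_out", "kwargs": {"deltas": [-0.01,0,0,0,-1,0,0,0,0,-1]}}

```text
time: 17.3
tcp_pos: [0.4337, 0.1826, 0.1242]
eef_rot: [0.0, 0.998, -0.055, -0.0]
ft_force: [0.4, -0.6, -2.3]
grip_width: 0.0178
grasp_force: 50.0
```

Emit:
{"fn": "carry_out", "kwargs": {"deltas": [-0.02,0,0,0,-1,0,0,0,0,-1]}}

```text
time: 17.5
tcp_pos: [0.4326, 0.1827, 0.1242]
eef_rot: [0.0, 0.998, -0.055, -0.0]
ft_force: [-0.1, 0.5, -1.0]
grip_width: 0.0176
grasp_force: 50.0
```

Emit:
{"fn": "carry_out", "kwargs": {"deltas": [-0.02,0,0,0,-1,0,0,0,0,-1]}}

```text
time: 17.7
tcp_pos: [0.4317, 0.1828, 0.1242]
eef_rot: [0.0, 0.998, -0.055, -0.0]
ft_force: [1.2, 0.3, -2.3]
grip_width: 0.0178
grasp_force: 50.0
```

Emit:
{"fn": "carry_out", "kwargs": {"deltas": [-0.02,0,0,0,-1,0,0,0,0,-1]}}

```text
time: 17.9
tcp_pos: [0.4307, 0.1829, 0.1242]
eef_rot: [-0.0, 0.998, -0.055, 0.0]
ft_force: [0.4, -0.4, -2.0]
grip_width: 0.0177
grasp_force: 50.0
```

```bash
python3 - <<'E'
from h import *;import cv2
im=cams.camera('wrist');cv2.imwrite('pics/w4full.png',im)
w=cv2.resize(im[0:110,150:370],None,fx=3.6,fy=3.6,interpolation=cv2.INTER_CUBIC)[:, :800]
c=cams.camera_params('wrist');s=bot.get_state();M=rot(s['eef_rot']);tip=s['tcp_pos']+M.apply([.155,0,.120])
print('tip',tip,(wproj(c,tip)-[150,0]+.5)*3.6)
t=cams.camera('top');t=cv2.resize(t[150:205,165:265],None,fx=3.6,fy=3.6,interpolation=cv2.INTER_CUBIC)
O=np.zeros((600,800,3),np.uint8);O[:w.shape[0],:w.shape[1]]=w;O[400:598,:360]=t
cv2.imwrite('pics/c5.png',O)
E
```

```text
tip [0.58478259 0.16587486 0.00418944] [378.93064742   5.35875552]
```

View pics/c5.png

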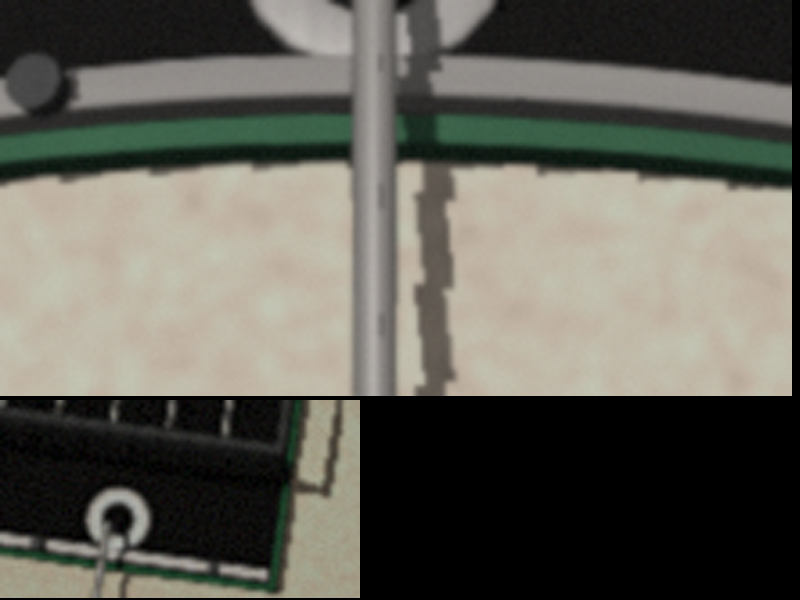

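The washer is still hooked, and its front edge sits just behind the bar in the wrist view at (375,55). Only a few mm remain, so I'll creep.

Emit:
{"fn": "carry_out", "kwargs": {"deltas": [-0.02,0,0,0,-1,0,0,0,0,-1]}}

```text
time: 18.2
tcp_pos: [0.4302, 0.183, 0.1242]
eef_rot: [-0.0, 0.998, -0.055, 0.0]
ft_force: [3.0, -0.6, -2.4]
grip_width: 0.0177
grasp_force: 50.0
```

Emit:
{"fn": "carry_out", "kwargs": {"deltas": [-0.02,0,0,0,-1,0,0,0,0,-1]}}

```text
time: 18.4
tcp_pos: [0.4299, 0.1832, 0.1243]
eef_rot: [-0.0, 0.998, -0.055, 0.001]
ft_force: [5.2, -1.9, -2.9]
grip_width: 0.0175
grasp_force: 50.0
```

Emit:
{"fn": "carry_out", "kwargs": {"deltas": [-0.01,0,0,0,-1,0,0,0,0,-1]}}

```text
time: 18.6
tcp_pos: [0.4297, 0.1833, 0.1244]
eef_rot: [-0.0, 0.998, -0.056, 0.001]
ft_force: [5.3, -1.6, -3.0]
grip_width: 0.0177
grasp_force: 50.0
```

Emit:
{"fn": "carry_out", "kwargs": {"deltas": [-0.01,0,0,0,-1,0,0,0,0,-1]}}

```text
time: 18.8
tcp_pos: [0.4295, 0.1834, 0.1244]
eef_rot: [-0.001, 0.998, -0.056, 0.002]
ft_force: [7.0, -1.7, -3.4]
grip_width: 0.0176
grasp_force: 50.0
```

Contact. I'll ease back by half a millimetre and hold about 5 N.

Emit:
{"fn": "carry_out", "kwargs": {"deltas": [0.01,0,0,0,-1,0,0,0,0,-1]}}

```text
time: 19.0
tcp_pos: [0.4297, 0.1833, 0.1244]
eef_rot: [-0.0, 0.998, -0.056, 0.001]
ft_force: [6.2, -1.8, -4.2]
grip_width: 0.0176
grasp_force: 50.0
```

Emit:
{"fn": "carry_out", "kwargs": {"deltas": [0,0,0,0,-1]}}

```text
time: 19.1
tcp_pos: [0.4297, 0.1833, 0.1244]
eef_rot: [-0.0, 0.998, -0.056, 0.001]
ft_force: [6.5, -1.3, -3.7]
grip_width: 0.0173
grasp_force: 50.0
```

Emit:
{"fn": "carry_out", "kwargs": {"deltas": [0,0,0,0,-1]}}

```text
time: 19.2
tcp_pos: [0.4297, 0.1833, 0.1244]
eef_rot: [-0.0, 0.998, -0.056, 0.001]
ft_force: [5.4, -1.3, -3.7]
grip_width: 0.0177
grasp_force: 50.0
```

Emit:
{"fn": "carry_out", "kwargs": {"deltas": [0.008,0,0,0,-1,0,0,0,0,-1]}}

```text
time: 19.4
tcp_pos: [0.4299, 0.1832, 0.1243]
eef_rot: [-0.0, 0.998, -0.055, 0.001]
ft_force: [5.8, -1.3, -2.4]
grip_width: 0.0177
grasp_force: 50.0
```

Emit:
{"fn": "carry_out", "kwargs": {"deltas": [0,0,0,0,-1]}}

```text
time: 19.5
tcp_pos: [0.4298, 0.1832, 0.1243]
eef_rot: [-0.0, 0.998, -0.055, 0.001]
ft_force: [4.3, -1.3, -3.7]
grip_width: 0.0175
grasp_force: 50.0
```

Emit:
{"fn": "carry_out", "kwargs": {"deltas": [0,0,0,0,-1,0,0,0,0,-1,0,0,0,0,-1]}}

```text
time: 19.8
tcp_pos: [0.4298, 0.1832, 0.1243]
eef_rot: [-0.0, 0.998, -0.055, 0.001]
ft_force: [5.7, -1.0, -4.1]
grip_width: 0.0176
grasp_force: 50.0
```

Emit:
{"fn": "carry_out", "kwargs": {"deltas": [0,0,0,0,-1,0,0,0,0,-1,0,0,0,0,-1]}}

```text
time: 20.1
tcp_pos: [0.4298, 0.1832, 0.1243]
eef_rot: [-0.0, 0.998, -0.055, 0.001]
ft_force: [5.5, -0.8, -3.9]
grip_width: 0.0173
grasp_force: 50.0
```

Emit:
{"fn": "carry_out", "kwargs": {"deltas": [0,0,0,0,-1,0,0,0,0,-1,0,0,0,0,-1,0,0,0,0,-1]}}

```text
time: 20.5
tcp_pos: [0.4298, 0.1832, 0.1243]
eef_rot: [-0.0, 0.998, -0.055, 0.001]
ft_force: [5.3, 0.0, -2.6]
grip_width: 0.0175
grasp_force: 50.0
```

Held about 5.2 N for over a second. Unload forward and lift the hook out.

Emit:
{"fn": "carry_out", "kwargs": {"deltas": [0.04,0,0,0,-1,0.05,0,0,0,-1,0.05,0,0,0,-1,0,0,0,0,-1,0,0,0,0,-1]}}

```text
time: 21.0
tcp_pos: [0.4355, 0.1823, 0.1242]
eef_rot: [0.0, 0.998, -0.055, -0.0]
ft_force: [0.5, 0.5, -0.9]
grip_width: 0.0174
grasp_force: 50.0
```

Emit:
{"fn": "carry_out", "kwargs": {"deltas": [0,0,-0.04,0,-1,0,0,-0.1,0,-1,0,0,-0.2,0,-1,0,0,-0.4,0,-1,0,0,-0.5,0,-1,0,0,-0.5,0,-1,0,0,-0.4,0,-1,0,0,-0.36,0,-1,0,0,0,0,-1]}}

```text
time: 21.9
tcp_pos: [0.4362, 0.1826, 0.2518]
eef_rot: [-0.001, 0.998, -0.055, 0.002]
ft_force: [0.0, 1.7, -2.0]
grip_width: 0.0181
grasp_force: 50.0
```

```bash
python3 - <<'E'
from h import *;import cv2
go(.4458,-.1767,.2501,-6.32)
im=cams.camera('wrist')
c=cams.camera_params('wrist');s=bot.get_state();M=rot(s['eef_rot'])
for l in((155,0,65),(155,0,120)): print((wproj(c,s['tcp_pos']+M.apply(np.array(l)/1e3))-[150,0]+.5)*3.6)
w=cv2.resize(im[0:166,150:370],None,fx=3.6,fy=3.6,interpolation=cv2.INTER_CUBIC)
cv2.imwrite('pics/c6.png',w)
E
```

```text
t 21.9 tcp [0.4362 0.1826 0.2518] yaw -6.31 tilt [ 0.0037  0.0023 -1.    ] F [ 0.05  1.74 -1.98] w 0.018110825602813956 gf 49.99457359313965
units: shift [0.981 7.121 0.017] turn 0.0
[ 380.48353108 -119.88882609]
[378.82503268   5.26478511]
```

View pics/c6.png

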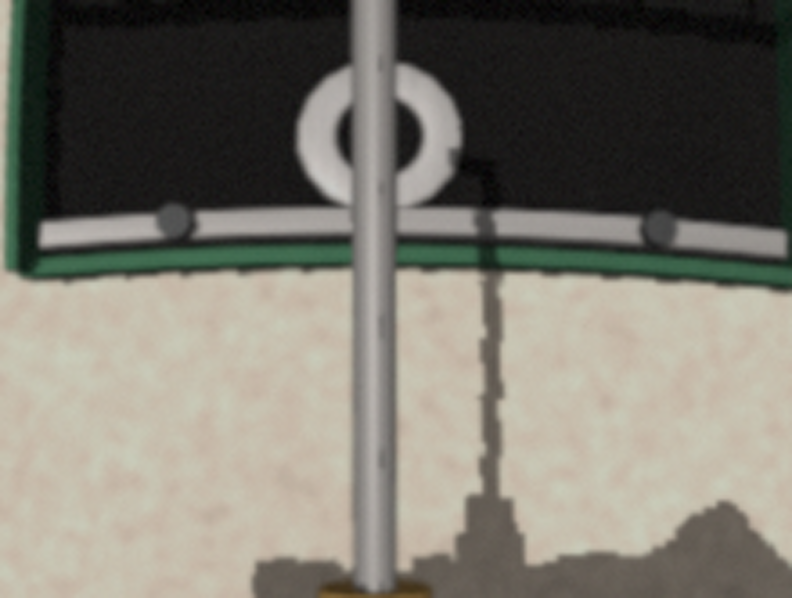

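The washer lies flat against the bar (front edge at (375,207)), and the bar still spans (40–790, ~228). Returning the rod.

Emit:
{"fn": "carry_out", "kwargs": {"deltas": [0,0.25,0,0,-1,0,0.55,0,0,-1,0.06,0.65,0,0,-1,0.06,0.65,0,0,-1,0.06,0.65,0,0,-1,0.06,0.65,0,0,-1,0.06,0.65,0,0,-1,0.06,0.65,0,0,-1,0.06,0.65,0,0,-1,0.06,0.65,0,0,-1]}}

```text
time: 22.95
tcp_pos: [0.4251, -0.1204, 0.2482]
eef_rot: [-0.0, 0.998, -0.055, -0.001]
ft_force: [0.2, 0.1, -1.2]
grip_width: 0.0176
grasp_force: 50.0
```

Emit:
{"fn": "carry_out", "kwargs": {"deltas": [0.1,0.6,0,0,-1,0.1,0.4,0,0,-1,0.1,0.12,0,0,-1,0.1,0,0,-0.08,-1,0,0,0,-0.1,-1,0,0,0,-0.1,-1,0,0,0,-0.06,-1,0,0,0,0,-1,0,0,0,0,-1]}}

```text
time: 23.85
tcp_pos: [0.4399, -0.176, 0.2487]
eef_rot: [-0.0, 0.997, 0.078, -0.001]
ft_force: [0.7, -0.3, -0.7]
grip_width: 0.0177
grasp_force: 50.0
```

```bash
python3 - <<'E'
from h import *
go(.4944,-.1766,.25,8.99)
E
```

```text
t 23.85 tcp [ 0.4399 -0.176   0.2487] yaw 8.92 tilt [-1.2e-03  5.0e-04 -1.0e+00] F [ 0.68 -0.27 -0.67] w 0.017695380368860487 gf 49.9945467710495
units: shift [ 1.075  0.182 -0.027] turn -0.001
```

Emit:
{"fn": "carry_out", "kwargs": {"deltas": [0.2,0.04,0,0,-1,0.35,0.06,0,0,-1,0.35,0.06,0,0,-1,0.17,0.02,0,0,-1,0,0,0,0,-1,0,0,0,0,-1]}}

```text
time: 24.45
tcp_pos: [0.4939, -0.1767, 0.2489]
eef_rot: [-0.0, 0.997, 0.078, -0.001]
ft_force: [-0.2, 1.0, -1.0]
grip_width: 0.0174
grasp_force: 50.0
```

```bash
python3 - <<'E'
from h import *;import cv2
go(.4944,-.1766,.25,8.99)
a=cv2.imread('pics/w2.png');b=cv2.resize(cams.camera('wrist'),(800,600),interpolation=cv2.INTER_CUBIC);cv2.imwrite('pics/w7.png',b)
for t in((240,305,365,430),(320,440,360,440)):
    T=a[t[0]:t[1],t[2]:t[3]];r=cv2.matchTemplate(b,T,cv2.TM_CCOEFF_NORMED);_,m,_,l=cv2.minMaxLoc(r);print(t[2],t[0],'->',l,m)
for n,im in(('a',a),('b',b)):
    h=cv2.cvtColor(im[230:320,350:450],cv2.COLOR_BGR2HSV);m=(h[...,0]>12)&(h[...,0]<32)&(h[...,1]>90)&(h[...,2]>110)
    ys,xs=np.nonzero(m);print(n,xs.mean()+350,np.percentile(ys,[3,50,97])+230,np.percentile(xs,[3,97])+350)
E
```

```text
t 24.45 tcp [ 0.4939 -0.1767  0.2489] yaw 8.98 tilt [-1.2e-03  1.0e-04 -1.0e+00] F [-0.17  0.99 -0.95] w 0.01744834241486186 gf 49.994593262672424
units: shift [ 0.009 -0.001 -0.022] turn -0.0
365 240 -> (362, 240) 0.6271329522132874
360 320 -> (359, 329) 0.834764838218689
a 395.218192627824 [259. 277. 295.] [374. 416.]
b 394.3737750816612 [232. 271. 295.] [368. 422.]
```

Emit:
{"fn": "carry_out", "kwargs": {"deltas": [0.01,0,0.3,0,-1,0,0,0.5,0,-1,0,0,0.4,0,-1,0,0,0.2,0,-1,0,0,0,0,-1,0,0,0,0,-1]}}

```text
time: 25.1
tcp_pos: [0.495, -0.1769, 0.1796]
eef_rot: [0.0, 0.997, 0.078, 0.0]
ft_force: [-0.6, -0.3, -1.3]
grip_width: 0.0177
grasp_force: 50.0
```

```bash
python3 - <<'E'
from h import *
go(.4944,-.1766,.1402,8.99)
E
```

```text
t 25.1 tcp [ 0.495  -0.1769  0.1796] yaw 8.97 tilt [ 0.e+00 -1.e-04 -1.e+00] F [-0.57 -0.31 -1.35] w 0.017695910669819823 gf 49.99460756778717
units: shift [-0.01  -0.008  0.789] turn -0.0
```

Emit:
{"fn": "carry_out", "kwargs": {"deltas": [-0.01,-0.01,0.12,0,-1,0,0,0.12,0,-1,0,0,0.12,0,-1,0,0,0,0,-1]}}

```text
time: 25.5
tcp_pos: [0.4942, -0.1762, 0.1605]
eef_rot: [-0.0, 0.997, 0.078, -0.001]
ft_force: [-0.1, -0.6, -1.7]
grip_width: 0.0176
grasp_force: 50.0
```

Emit:
{"fn": "carry_out", "kwargs": {"deltas": [0,0,0.1,0,-1,0,0,0.1,0,-1,0,0,0.1,0,-1,0,0,0,0,-1]}}

```text
time: 25.9
tcp_pos: [0.4942, -0.1763, 0.1455]
eef_rot: [-0.0, 0.997, 0.078, -0.001]
ft_force: [0.8, 0.9, -1.1]
grip_width: 0.0179
grasp_force: 50.0
```

Emit:
{"fn": "carry_out", "kwargs": {"deltas": [0,0,0.06,0,-1,0,0,0.04,0,-1,0,0,0.02,0,-1,0,0,0,0,-1,0,0,0,0,-1]}}

```text
time: 26.4
tcp_pos: [0.4945, -0.1764, 0.1402]
eef_rot: [0.0, 0.997, 0.078, 0.0]
ft_force: [0.0, -0.2, -1.7]
grip_width: 0.0176
grasp_force: 50.0
```

```bash
python3 - <<'E'
from h import *
go(.4944,-.1766,.1402,8.99)
E
```

```text
t 26.4 tcp [ 0.4945 -0.1764  0.1402] yaw 8.99 tilt [ 1.e-04 -0.e+00 -1.e+00] F [ 0.04 -0.15 -1.68] w 0.017577899347524024 gf 49.994527101516724
units: shift [-0.002  0.004  0.001] turn -0.0
```

Emit:
{"fn": "carry_out", "kwargs": {"deltas": [0,0,0.01,0,-1,0,0,0,0,-1]}}

```text
time: 26.6
tcp_pos: [0.4945, -0.1764, 0.1401]
eef_rot: [0.0, 0.997, 0.078, 0.0]
ft_force: [-1.1, 0.5, 4.3]
grip_width: 0.0177
grasp_force: 50.0
```

Emit:
{"fn": "carry_out", "kwargs": {"deltas": [0,0,0,0,-0.5,0,0,0,0,-0.2,0,0,0,0,0,0,0,0,0,0.2,0,0,0,0,0.2,0,0,0,0,0.2,0,0,0,0,0.2,0,0,0,0,0.2]}}

```text
time: 27.4
tcp_pos: [0.4944, -0.1763, 0.1397]
eef_rot: [0.0, 0.997, 0.078, -0.0]
ft_force: [0.8, -0.0, 0.7]
grip_width: 0.0559
grasp_force: 0.0
```

Emit:
{"fn": "carry_out", "kwargs": {"deltas": [0,0,-0.2,0,0.2,0,0,-0.4,0,0.2,0,0,-0.5,0,0.2,0,0,-0.5,0,0.2,0,0,-0.5,0,0.2,0,0,-0.2,0,0.2,0,0,0,0,0.2,0,0,0,0,0.2]}}

```text
time: 28.2
tcp_pos: [0.4942, -0.1762, 0.2543]
eef_rot: [-0.0, 0.997, 0.078, -0.0]
ft_force: [0.4, 0.1, 0.0]
grip_width: 0.056
grasp_force: 0.0
```

```bash
python3 - <<'E'
from h import *;import cv2
go(.4922,-.1784,.2537,8.7)
# compare with earlier pictures, numerically
b=cv2.resize(cams.camera('scene'),(800,600),interpolation=cv2.INTER_CUBIC);a=cv2.imread('pics/scene0.png')
for nm,(x0,x1,y0,y1) in dict(rod=(330,410,350,415),handle=(268,350,330,400),jar=(478,505,325,350),stake=(275,325,475,530)).items():
    r=cv2.matchTemplate(b[y0-15:y1+15,x0-15:x1+15],a[y0:y1,x0:x1],cv2.TM_CCOEFF_NORMED);_,m,_,l=cv2.minMaxLoc(r);print(nm,l[0]-15,l[1]-15,round(m,3))
# washer and bar in top view
t=cams.camera('top').astype(int);m=(t.min(2)>110).astype(np.uint8);m[:, :165]=0;m[:,252:]=0;m[:150]=0;m[200:]=0
n,_,st,ce=cv2.connectedComponentsWithStats(m)
for i in range(1,n):
    if st[i,4]>20: print(st[i],ce[i].round(1),back('top',ce[i],.012).round(4))
E
```

```text
t 28.2 tcp [ 0.4942 -0.1762  0.2543] yaw 9.0 tilt [-3.e-04  1.e-04 -1.e+00] F [0.41 0.14 0.05] w 0.05600702082630345 gf 0.0
units: shift [-0.046  0.037  0.012] turn 0.007
rod 0 0 0.983
handle 0 0 0.863
jar 0 0 0.993
stake 0 0 0.999
[248 151   4  22  53] [250.1 163.9] [0.6522 0.0157 0.012 ]
[178 175  44  22 231] [198.5 186.9] [0.583  0.1609 0.012 ]
[244 176   8  24 143] [248.4 188.7] [0.581  0.0186 0.012 ]
[165 194  37   6 125] [178.  197.4] [0.5516 0.2182 0.012 ]
[226 196  13   4  28] [232.2 197.1] [0.5559 0.0641 0.012 ]
```

```bash
python3 -c "
from rig import bot;print(bot.hand_in())"
```

```text
the job is handed in; nothing more can be done
None
```

The job is handed in at about 28 s of the 72 s: the washer was drawn to the stop bar and held at about 5 N for over a second (a brief peak near 7 N). The rod is back on its rest. The washer looked flat and against the bar in the last picture, and the jar and stake are unmoved. I did not separately measure whether the bar shifted or check the doming block.

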